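Restock a two-lane gravity roller rack from a sloping tray

ROBOT

A 6-joint arm with a two-finger parallel gripper is mounted at the origin on a cart in front of the work surface, level with it; the furniture and walls round the work are solid. World frame = base frame: x ahead of the robot, y to its left, z up, the work surface at z = 0. Lengths are in mm, angles in rad, forces in N, time in s.
With the tool pointing down it reaches from about 275 to 1000 mm from the base axis. Payload 8.4 kg.
Tool frame: the origin (TCP) lies on the centre line of the jaws, within the pads' length; the fingertips stand r.tip_reach ahead of it and the grasp point (between the pads) lies 11 mm behind it (r.tip_reach is the distance from the TCP to the fingertips, in mm); z points along the fingers, y is the line along which they close (so a half turn about z gives the same grasp; the last joint's range is limited). The gripper opens to 85 mm and grips with 20 to 120 N. Pads are 22 mm wide; open, the fingers measure 114 mm over their backs; the gripper's body (76 mm by 85 mm) begins 54 mm behind the grasp point. The pads swing forward as they close: fully open they stand 13 mm farther back than shut.
Start: joints at [1.263, 0.353, 1.633, -0, 1.155, -0.002], TCP at [188.159, 596.007, 239.281] pointing down, gripper open.
Joint ranges: [-2.63, 2.63], [-0.92, 2.1], [0.06, 2.66], [-1.3, 4.44], [0, 2.69], [-3.02, 3.02]. Speed limits (rad/s): [2.22, 2.22, 2.79, 3.14, 3.14, 3.14].

INTERFACE

Orientations are given as [roll, pitch, yaw] about the fixed x, y, z axes, in that order (R = Rz(yaw) Ry(pitch) Rx(roll)).
In Python, from rig import r gives the robot as it stands.
- The arm moves only by the tool carry_out, never from a script. Its argument "targets" is a list of rows, each an object with "dp": the shift along the tool's x, y, z in mm, a list of three; "yaw": the turn about the tool's z in degrees. A call has 1 to 12 rows; each row is the pose to reach, as a shift and turn from the pose commanded when the call began, along the tool's axes at that moment; what a row does not reach only later rows make up. A row lasts 1/8 s, in which the tool goes at most 62.5 mm and 10.7 degrees, less where a joint would pass 70% of its speed; a pose out of reach is approached as far as the arm can. A call with a gripper value outside its range is refused whole. "fingers" is the opening, from -1 (shut) to 1 (fully open), so that 0 is half open, set as the call begins (left out, the last holds). The fingers move at their own pace and stop on an object; "grip_force" is the grip in N (left out, the last holds). Time passes only in rows, so rows that repeat a pose let the fingers close. It gives the time, the measured TCP pose, the force, the opening and the grip force at its end, in the units of the state.
- r.sense(): the state, without advancing time (a new reading comes with each control period).
- r.grab_frame(name): name is "scene" or "top" or "wrist"; returns the picture (384x512x3 uint8, red, green, blue); there is no depth.
- r.get_calibration(name): a dict with "fx", "fy", "cx", "cy" (pixels), "rvec" (rotation vector, rad) and "tvec" (3), from world to camera coordinates, as OpenCV has them. Camera axes: x right, y down, z forward; pixel columns grow to the right and rows downward; lengths in mm; the calibration is good to about 2 mm. A picture is of the moment at which its call begins: read the wrist's pose just before it. get_calibration takes no time and is no camera call; for the wrist camera it gives the pose at the moment of the call.
- r.sign_off(): hands the job in; it is judged then, once.
The state is a dict: "clock": time; "qpos": joint angles; "qvel": joint speeds; "joint_efforts": joint torques, N m; "eef_pos": TCP position; "tcp_rot": TCP orientation; "contact_force": force on the tool from outside, world axes, zero at the start; "wrist_torque": the same for the moment, N m; "opening": opening from 0.0 (shut) to 1.0 (fully open); "grasp_force": force on a finger pad.
Only numpy, scipy, OpenCV 4.12 (cv2) and the standard library are available. Lean on these libraries where they do the work, as an engineer would, in place of code of your own. Each camera call takes 0.05 s, during which the arm holds its last target. There are 200 camera calls.

TASK

Restock the small roller rack on the desk: pick off the file that was left lying across it and lay it flat on the desk, and load the three cartons from the sloping tray, the two closed ones into the narrow lane and the open one into the wide lane. Lower each carton upright onto the rollers at the raised end, turned so that it fits between the guides with its 56 mm side along the lane, let go, and let it roll down by itself until it rests against the stop or the carton ahead of it. Do not drop the cartons, do not push them down the lane, and leave the oil bottle and the lock cylinder where they stand.

Things in the scene. Friction and masses are not known exactly. Their poses are not given: they have to be found in the camera images.
- deck: Sloping roller deck, fixed, 232 mm long, 158 mm wide, 10 degree slope. Origin: middle of the low end, on the stop plate's inner face, level with the roller tops (45 mm above the desk). Own x runs up the slope along the lanes (raised end x = 232 mm, to the robot's left, open), y across them, toward the robot (lane middles at y = -39 and +31 mm), z up, square to the rollers. Stop plate 28 mm high.
- lane_narrow (a point): Middle of the narrow lane (56 mm clear width, for the closed cartons) at the stop plate's inner face, level with the roller tops; axes as the deck's. The guides beside the lanes are 6 mm thick, upright to 8 mm above the roller tops; above that they flare away from the lane to a top edge 14 mm above the rollers, 6 mm farther out at the outer guides, 2 mm at the divider.
- lane_wide (a point): Middle of the wide lane (72 mm clear width, for the open carton, the lane nearer the robot) at the stop plate's inner face, level with the roller tops; axes as the deck's. 12 rollers a lane, 14 mm thick, from 13 to 216 mm up the slope, turn very freely: a carton let go on them rolls down by itself in a second or two.
- tray: Dark sheet-steel tray on a bar stand, fixed; its floor rises 30 degrees away from the robot. Origin on the desk under the floor's low front edge, mid-width; x horizontal, uphill, z up. Floor 104 mm deep, 214 wide, low edge 85 mm up. Rims above the floor: front lip 12 mm, sides 22, back 28. The cartons stand square on it in a row, within a few mm of the lip, leaning to the robot, 5 to 25 mm apart.
- carton_a: Closed printed carton, 50 mm (own x) by 56 mm (own y) by 62 mm high (own z), about 0.2 kg, solid. Origin at the centre of its underside. In the tray its own y lies along the tray's slope, pointing downhill, toward the robot. Drawn out square to the tray's floor it clears the lip.
- carton_b: Second closed printed carton, the same in every way as carton_a; either may go in first.
- open_carton: Open-topped carton with a bag inside, 65 mm (own x) by 56 mm (own y), about 0.2 kg. Its firm walls are 36 mm high; the bag stands to 58 mm and cannot be held: grip the walls from outside, 15 to 36 mm above the underside. Origin at the centre of its underside. In the tray its own y lies along the slope, pointing downhill, toward the robot.
- file: Flat file with wooden handle, 172 mm long (own y), 16 wide, 16 high, 0.07 kg, lying across the guides of both lanes near mid-rack, blocking them. Origin at mid-length, level with the handle's underside. Handle from y = +15 to +85 mm (14 mm wide, 15 high; at first toward the robot), blade y = -86 to +14 mm (12 wide, 4 to 8 mm above that level). The desk before the rack is free.
- oil_bottle: Oil bottle with a long spout, 43 mm thick, 130 mm high, standing to the left of the tray; bystander. Origin under its centre. The key machine that stands to its front left, beside the rack's raised end, is about 200 mm high, with a lamp over its rear: pass above or in front of it.
- lock_cylinder: Profile lock cylinder, 17 x 64 x 43 mm, lying on the desk to the left of the tray; bystander. Origin under its centre.

How it is judged (in metres and radians):
On the way:
1. the file has been taken off the rack and lies flat on the desk, let go (height (world z) of file below 0.014 m and angle between file's own y axis and vertical between 1.4 and 1.74 rad and linear speed of file below 0.02 m/s and contact force between the fingers and file below 0.05 N), for 0.2 s.
At the end, for the whole second after the job is handed in: Cartons upright, at rest, square in their lanes (0.2 rad), undersides within 5 mm of the roller tops: open carton in the wide lane, its middle under 42 mm from the stop; both closed cartons in the narrow lane, middles under 100 mm from the stop. The file lies flat and still on the desk (x of carton_a in the frame of lane_narrow between 0.02 and 0.1 m and y of carton_a in the frame of lane_narrow between -0.008 and 0.008 m and z of carton_a in the frame of lane_narrow between -0.005 and 0.005 m and angle between each of carton_a, carton_b, open_carton's own z axis and vertical below 0.28 rad and angle between the x axis of each of carton_a, carton_b and the y axis of lane_narrow, either way round below 0.2 rad and linear speed of each of carton_a, carton_b, open_carton below 0.01 m/s and x of carton_b in the frame of lane_narrow between 0.02 and 0.1 m and y of carton_b in the frame of lane_narrow between -0.008 and 0.008 m and z of carton_b in the frame of lane_narrow between -0.005 and 0.005 m and x of open_carton in the frame of lane_wide between 0.02 and 0.042 m and y of open_carton in the frame of lane_wide between -0.009 and 0.009 m and z of open_carton in the frame of lane_wide between -0.005 and 0.005 m and angle between the x axis of open_carton and the y axis of lane_wide, either way round below 0.2 rad and height (world z) of file below 0.014 m and angle between file's own y axis and vertical between 1.4 and 1.74 rad and linear speed of file below 0.02 m/s); the robot touches nothing.
It fails at once if a carton is dropped or thrown: faster than 0.7 m/s while no finger touches it ((linear speed of carton_a above 0.7 m/s and contact force between the fingers and carton_a below 0.05 N) or (linear speed of carton_b above 0.7 m/s and contact force between the fingers and carton_b below 0.05 N) or (linear speed of open_carton above 0.7 m/s and contact force between the fingers and open_carton below 0.05 N)).
It fails at once if the fingers hold or push a carton in the lower part of a lane (its middle under 110 mm from the stop) ((x of carton_a in the frame of lane_narrow between -0.02 and 0.11 m and y of carton_a in the frame of deck between -0.08 and 0.08 m and z of carton_a in the frame of lane_narrow between -0.02 and 0.02 m and contact force between the fingers and carton_a above 0.5 N) or (x of carton_b in the frame of lane_narrow between -0.02 and 0.11 m and y of carton_b in the frame of deck between -0.08 and 0.08 m and z of carton_b in the frame of lane_narrow between -0.02 and 0.02 m and contact force between the fingers and carton_b above 0.5 N) or (x of open_carton in the frame of lane_wide between -0.02 and 0.11 m and y of open_carton in the frame of deck between -0.08 and 0.08 m and z of open_carton in the frame of lane_wide between -0.02 and 0.02 m and contact force between the fingers and open_carton above 0.5 N)).
It fails at once if the oil bottle is shifted by more than 30 mm (distance of oil_bottle from where it was at the start of the episode above 0.03 m).
It fails at once if the lock cylinder is shifted by more than 30 mm (distance of lock_cylinder from where it was at the start of the episode above 0.03 m).
It also fails if it takes over 72 s, if anything falls off the work surface, if the arm or the gripper's body presses on something with over 40 N, if the wrist force passes 120 N, or if a joint passes its speed limit or range.

## Working session

There is one attempt and no reset: what is moved stays moved. The work goes in short steps, Python scripts to look and compute and a tool call to move; the robot and the scene stay as the last step left them, time stands still between calls to the robot, and variables do not carry over. Pictures are saved under pics/ and viewed, at most 10 in all, crops included, and the job is handed in when it is done.

Besides the shell and the picture viewer there is one more tool, called by a JSON object that holds its "api" and its "payload". carry_out: Moves the arm, as the interface text tells. Its arguments: {"type":"object","properties":{"targets":{"type":"array","items":{"type":"object","properties":{"dp":{"type":"array","items":{"type":"number"}},"yaw":{"type":"number"}}}},"fingers":{"type":"number"},"grip_force":{"type":"number"}},"required":["targets"]}

```bash
ls; mkdir -p pics; python3 - <<'E'
from rig import r
import cv2,numpy as np
print(r.sense(), r.tip_reach)
ims=[]
for n in("scene","top","wrist"):
    im=r.grab_frame(n)[:,:,::-1]; cv2.imwrite(f"pics/{n}0.png",im)
    c=r.get_calibration(n); print(n,c)
    R=cv2.Rodrigues(np.array(c["rvec"],float))[0]; print((-R.T@np.array(c["tvec"])).round(0), R.round(2).tolist())
E
```

```text
pics
{'clock': 0.0, 'qpos': array([ 1.26258456e+00,  3.53693130e-01,  1.63413552e+00, -2.38926068e-05,
        1.15518584e+00, -2.40939329e-03]), 'qvel': array([ 0.00064401, -0.00065714, -0.000392  , -0.000853  , -0.00106577,
        0.00016086]), 'joint_efforts': array([-3.82243685e-03, -6.05241537e+01, -3.42068052e+01, -1.21925900e-04,
        9.15923476e-03, -2.35749093e-05]), 'eef_pos': array([188.03343036, 595.55778346, 238.53298324]), 'tcp_rot': array([-3.14017078e+00,  1.84190850e-05,  2.83579996e+00]), 'contact_force': array([ 0.56243998,  0.24606979, -0.84860839]), 'wrist_torque': array([ 0.03779947,  0.00706005, -0.02923301]), 'grasp_force': 0.0, 'opening': 0.9947729609909189} 8.0
scene {'fx': 394.8359460298199, 'fy': 394.8359460298199, 'cx': 252.94627466816434, 'cy': 203.28321879176363, 'rvec': array([ 0.76220866, -2.55166752,  1.18302285]), 'tvec': array([356.55359505, 368.72205742, 582.07878547])}
[195. 369. 654.] [[-0.84, -0.54, 0.01], [-0.36, 0.54, -0.76], [0.41, -0.64, -0.65]]
top {'fx': 442.3792390275861, 'fy': 442.3792390275861, 'cx': 256.5044318255833, 'cy': 181.90475599560475, 'rvec': array([ 2.14799116, -2.1621947 ,  0.12848309]), 'tvec': array([-166.69145595,  574.45000168, 1116.51407961])}
[ 431. -176. 1178.] [[-0.01, -1.0, -0.01], [-0.99, 0.01, -0.12], [0.12, 0.0, -0.99]]
wrist {'fx': 283.23258774729163, 'fy': 283.23258774729163, 'cx': 254.69908384326658, 'cy': 189.20482555356506, 'rvec': array([-2.34649497, -1.71989619, -0.23818628]), 'tvec': array([-624.12017764,  -35.01703949,  379.627861  ])}
[121. 616. 375.] [[0.3, 0.95, -0.0], [0.92, -0.29, 0.27], [0.26, -0.08, -0.96]]
```

View pics/scene0.png

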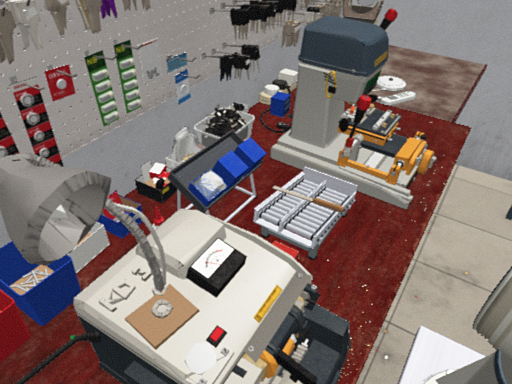

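View pics/top0.png

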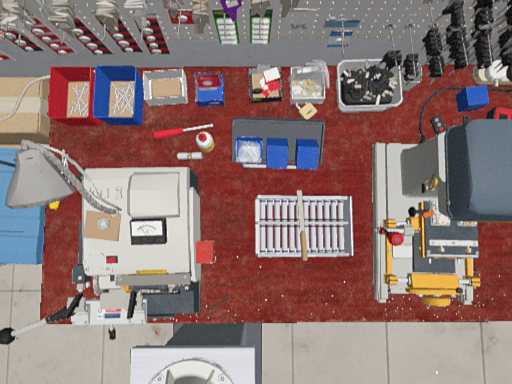

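The top view shows the rack at px (255–353, 195–257) with the file at about (302, 190–258). The tray is at (232–325, 119–170): open carton at the left (249, 150), closed cartons at (278, 152) and (307, 152). The bottle is at (205, 141) and the lock at (190, 156). Next, an enlarged crop.

```bash
python3 - <<'E'
import cv2
im=cv2.imread("pics/top0.png")
c=cv2.resize(im[110:265,225:365],None,fx=5,fy=5,interpolation=cv2.INTER_CUBIC)
cv2.imwrite("pics/crop0.png",cv2.resize(im[112:262,170:370],None,fx=4,fy=4,interpolation=cv2.INTER_CUBIC))
E
```

```text
(no output)
```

View pics/crop0.png

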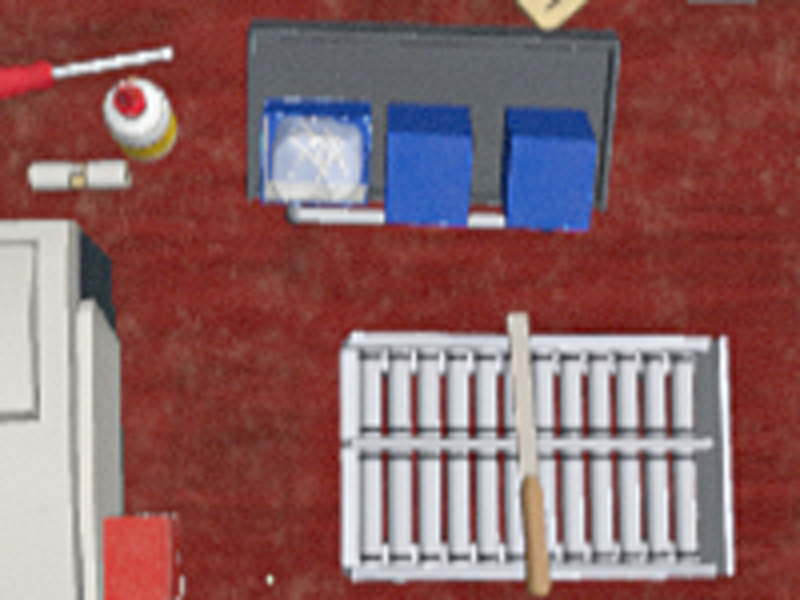

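The crop shows these features:
- **Rollers:** from u≈373 (raised end) to u≈685.
- **Divider:** v≈442.
- **File:** tip at (517, 313), handle end at (541, 595).
- **Carton tops:** (388–470, 133–225) and (505–595, 133–230); open carton at (263–372, 100–203).

Now I fit the poses.

```bash
cat > h.py <<'E'
import cv2,numpy as np
from scipy.optimize import least_squares
from scipy.spatial.transform import Rotation as Ro
def proj(c,P): return cv2.projectPoints(np.array(P,float).reshape(-1,1,3),np.array(c["rvec"],float),np.array(c["tvec"],float),np.array([[c["fx"],0,c["cx"]],[0,c["fy"],c["cy"]],[0,0,1]]),None)[0][:,0]
def ray(c,uv,z):
    R=cv2.Rodrigues(np.array(c["rvec"],float))[0];o=-R.T@np.array(c["tvec"])
    d=R.T@np.array([(uv[0]-c["cx"])/c["fx"],(uv[1]-c["cy"])/c["fy"],1]);return o+d*(z-o[2])/d[2]
def deck(p,P): # p=x,y,yaw: deck pose, yaw of level heading minus 90deg
    P=np.array(P,float); R=Ro.from_euler('z',90+p[2],degrees=True)*Ro.from_euler('y',-10,degrees=True)
    return R.apply(P)+[p[0],p[1],45]
def tray(p,P):
    return Ro.from_euler('z',p[2],degrees=True).apply(np.array(P,float))+[p[0],p[1],0]
def fl(s,w,n): # floor coords: s uphill, w lateral(+y left), n normal
    a=np.pi/6; return [s*np.cos(a)-n*np.sin(a),w,85+s*np.sin(a)+n*np.cos(a)]
E
python3 - <<'E'
from h import *; from rig import r
c=r.get_calibration("top")
U=lambda u,v:((u+.5)/4-.5+170,(v+.5)/4-.5+112)
D=[((216,-39,0),(373,None)),((216,31,0),(373,None)),((13,-39,0),(684,None)),((13,31,0),(687,None)),((205,-8,14),(None,441)),((25,-8,14),(None,443)),((205,-79,14),(None,334)),((25,-79,14),(None,339)),((205,79,14),(None,578)),((25,79,14),(None,577)),((0,0,28),(721,None))]
def res(p):
    q=proj(c,deck(p,[d[0] for d in D])); e=[]
    for (P,(u,v)),a in zip(D,q):
        if u is not None:e.append(a[0]-U(u,0)[0])
        if v is not None:e.append(a[1]-U(0,v)[1])
    return e
s=least_squares(res,[320,-250,0],loss='soft_l1');print("deck",s.x.round(1),np.round(res(s.x),1));dp=s.x
# tray
T=[(fl(104,107,28),(250,28)),(fl(104,-107,28),(618,37)),(fl(0,107,22),(249,195)),(fl(0,-107,22),(606,207))]
def rt(p): return (proj(c,tray(p,[t[0] for t in T]))-[U(*t[1]) for t in T]).ravel()
s=least_squares(rt,[500,-160,0],loss='soft_l1');print("tray",s.x.round(1),rt(s.x).round(1));tp=s.x
def cart(name,h,L,V,yl,yr):
    # top face centre: left/right edges u, front/back edges v ; solve s,w
    f=lambda q:np.r_[(proj(c,tray(tp,[fl(q[0],q[1],h)]))[0]-U((L+V)/2,(yl+yr)/2))]
    q=least_squares(f,[28,0]).x
    P=tray(tp,[fl(q[0],q[1],z) for z in(0,31,h)]);e=proj(c,tray(tp,[fl(q[0]+a,q[1]+b,h) for a,b in((0,25),(0,-25),(28,0),(-28,0))]))
    print(name,q.round(1),P.round(1).tolist(),((e-[170,112])*4).round(0).tolist())
cart("open",36,263,372,100,203);cart("mid",62,387,471,133,226);cart("right",62,505,595,135,231)
a,b=U(517,313),U(541,595)
for nm,p in(("tip",a),("hnd",b)):print(nm,ray(c,p,75).round(1))
for nm,p in(("bottle",U(135,95)),("lock",U(80,175)),("machine edge",U(120,330)),("red",U(170,520))):print(nm,ray(c,p,{"bottle":100,"machine edge":200}.get(nm,30)).round(0))
print("raised end pts",deck(dp,[(232,-39,0),(232,31,0),(190,-39,0),(190,31,0)]).round(1).tolist(),"corners",deck(dp,[(0,79,0),(232,79,0),(0,-79,0)]).round(0).tolist(),ray(c,(260,320),0))
print(r.get_calibration("wrist"))
E
```

```text
deck [ 458.  -397.8 -360.4] [-0.3 -0.2  0.2  0.1  0.  -0.  -2.2 -2.2  1.9  1.6  0.3]
tray [ 627.1 -220.3   -2. ] [ 0.7  0.6 -0.5  0.9  1.  -0.5 -1.3 -1.1]
open [32.8 67.3] [[657.8, -154.0, 101.4], [642.3, -153.5, 128.2], [639.8, -153.4, 132.6]] [[274.0, 149.0], [358.0, 151.0], [317.0, 105.0], [315.0, 194.0]]
mid [26.2  0.6] [[649.7, -220.4, 98.1], [634.2, -219.9, 124.9], [618.7, -219.3, 151.8]] [[385.0, 177.0], [470.0, 179.0], [429.0, 133.0], [426.0, 222.0]]
right [ 26.1 -70.6] [[647.1, -291.6, 98.0], [631.6, -291.0, 124.9], [616.2, -290.5, 151.7]] [[506.0, 180.0], [591.0, 183.0], [552.0, 136.0], [545.0, 226.0]]
tip [ 547.5 -276.7   75. ]
hnd [ 373.3 -288.3   75. ]
bottle [683. -39. 100.]
lock [646.   5.  30.]
machine edge [526. -45. 200.]
red [420. -55.  30.]
raised end pts [[498.6, -169.6, 85.3], [428.6, -169.1, 85.3], [498.3, -211.0, 78.0], [428.3, -210.5, 78.0]] corners [[379.0, -397.0, 45.0], [381.0, -169.0, 85.0], [537.0, -398.0, 45.0]] [ 218.20003965 -177.09314269    0.        ]
{'fx': 283.23258774729163, 'fy': 283.23258774729163, 'cx': 254.69908384326658, 'cy': 189.20482555356506, 'rvec': array([-2.34649497, -1.71989619, -0.23818628]), 'tvec': array([-624.12017764,  -35.01703949,  379.627861  ])}
```

{"api": "carry_out", "payload": {"targets": [{"dp":[-30,-45,-60],"yaw":10},{"dp":[-500,-765,-65],"yaw":159},{"dp":[-500,-765,-65],"yaw":159},{"dp":[-500,-765,-65],"yaw":159},{"dp":[-500,-765,-65],"yaw":159},{"dp":[-500,-765,-65],"yaw":159},{"dp":[-500,-765,-65],"yaw":159},{"dp":[-500,-765,-65],"yaw":159},{"dp":[-500,-765,-65],"yaw":159},{"dp":[-500,-765,-65],"yaw":159},{"dp":[-500,-765,-65],"yaw":159},{"dp":[-500,-765,-65],"yaw":159}]}}

```text
clock: 1.65
eef_pos: [385.0, -108.4, 300.6]
tcp_rot: [3.141, -0.001, 0.592]
contact_force: [1.2, 0.5, 1.2]
opening: 1.005
grasp_force: 0.0
```

{"api": "carry_out", "payload": {"targets": [{"dp":[-56,174,0],"yaw":30},{"dp":[-56,174,0],"yaw":30},{"dp":[-56,174,0],"yaw":30},{"dp":[-56,174,0],"yaw":30},{"dp":[-56,174,0],"yaw":30}]}}

```text
clock: 2.28
eef_pos: [436.2, -281.0, 299.8]
tcp_rot: [-3.14, 0.001, 0.075]
contact_force: [-0.5, 0.6, 0.5]
opening: 0.998
grasp_force: 0.0
```

```bash
python3 - <<'E'
from h import *; from rig import r
import json
s=r.sense();c=r.get_calibration("wrist");im=r.grab_frame("wrist")[:,:,::-1]
print(s["eef_pos"].round(1),s["tcp_rot"].round(3),s["qpos"].round(2))
json.dump({k:np.array(v).tolist() for k,v in c.items()},open("w1.json","w"))
cv2.imwrite("pics/w1.png",cv2.resize(im,None,fx=1.5625,fy=1.5625,interpolation=cv2.INTER_CUBIC))
E
```

```text
[ 436.2 -281.   299.8] [-3.14e+00  1.00e-03  7.50e-02] [-0.58  0.13  1.79  0.    1.23  0.92]
```

View pics/w1.png

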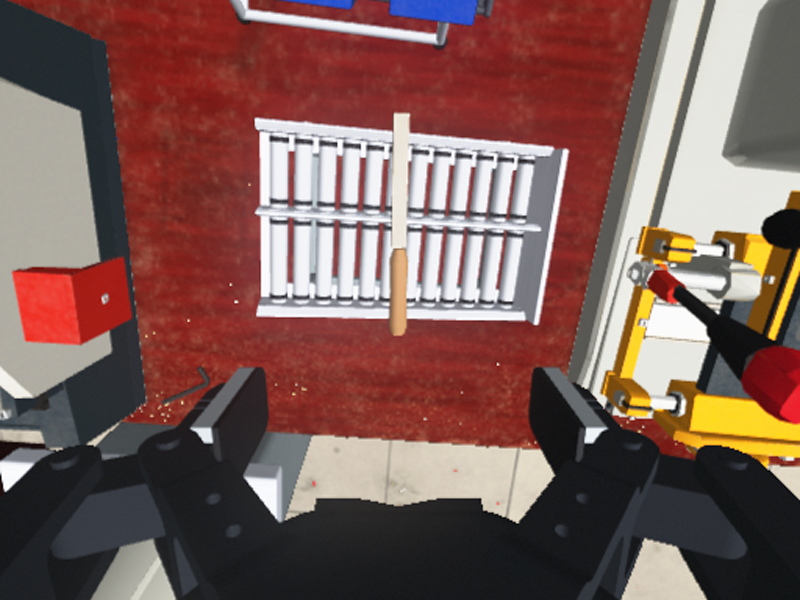

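The wrist view shows the file upright in the picture: blade tip at (402, 114), joint at (400, 249), handle end at (398, 334). The divider runs (262, 211)–(538, 229), and the outer guides run (258, 121)–(552, 151) and (260, 315)–(530, 321).

```bash
python3 - <<'E'
from h import *; import json
c=json.load(open("w1.json"))
U=lambda u,v:((u+.5)/1.5625-.5,(v+.5)/1.5625-.5)
# points whose both coordinates matter loosely
L=[((216,-39,0),279,170,'u'),((13,-39,0),524,187,'u'),((216,31,0),278,262,'u'),((13,31,0),508,274,'u'),
((225,-8,14),270,211.5,'v'),((10,-8,14),525,227.5,'v'),((225,-76,14),270,123,'v'),((15,-76,14),530,151,'v'),((225,76,14),270,314,'v'),((15,76,14),520,320,'v')]
def res(p):
    q=proj(c,deck(p,[d[0] for d in L])); return [(a[0]-U(d[1],0)[0]) if d[3]=='u' else a[1]-U(0,d[2])[1] for d,a in zip(L,q)]
s=least_squares(res,[458,-398,0]);print(s.x.round(1),np.round(res(s.x),1))
p=s.x
for nm,uv in(("tip",(402,114)),("joint",(400,249)),("mid",(399,285)),("end",(398,334))):
    print(nm,ray(c,U(*uv),79).round(1))
print(deck(p,[(110,-39,14),(110,31,14),(190,-39,0),(190,31,0)]).round(1).tolist())
E
```

```text
[ 454.9 -395.9   -0.6] [-0.6 -0.4 -0.5  1.7  1.2  2.2 -3.9 -3.3  2.9  2.7]
tip [ 544.7 -275.3   79. ]
joint [ 442.7 -281.6   79. ]
mid [ 412.4 -283.1   79. ]
end [ 369.  -285.5   79. ]
[[495.0, -290.4, 77.9], [425.0, -289.6, 77.9], [495.9, -209.2, 78.0], [425.9, -208.4, 78.0]]
```

{"api": "carry_out", "payload": {"targets": [{"dp":[-11,1,50],"yaw":1},{"dp":[-11,1,110],"yaw":1},{"dp":[-11,1,170],"yaw":1},{"dp":[-11,1,213],"yaw":1},{"dp":[-11,1,213],"yaw":1}]}}

```text
clock: 2.95
eef_pos: [423.8, -280.7, 85.3]
tcp_rot: [-3.138, 0.005, 0.06]
contact_force: [-0.3, 0.6, 0.3]
opening: 1.0
grasp_force: 0.0
```

{"api": "carry_out", "payload": {"targets": [{"dp":[0,0,0],"yaw":0},{"dp":[0,0,0],"yaw":0},{"dp":[0,0,0],"yaw":0},{"dp":[0,0,0],"yaw":0},{"dp":[0,0,0],"yaw":0},{"dp":[0,0,0],"yaw":0}], "fingers": -1, "grip_force": 40}}

```text
clock: 3.7
eef_pos: [426.3, -283.8, 88.0]
tcp_rot: [3.141, -0.001, 0.058]
contact_force: [-0.3, -1.0, 6.8]
opening: 0.155
grasp_force: 39.8
```

{"api": "carry_out", "payload": {"targets": [{"dp":[0,0,-45],"yaw":0},{"dp":[0,0,-85],"yaw":-5},{"dp":[-40,3,-85],"yaw":-15},{"dp":[-80,7,-85],"yaw":-25},{"dp":[-121,10,-85],"yaw":-35},{"dp":[-121,10,-85],"yaw":-45},{"dp":[-121,10,-85],"yaw":-55},{"dp":[-121,10,-75],"yaw":-65},{"dp":[-121,10,-50],"yaw":-75},{"dp":[-121,10,-20],"yaw":-85},{"dp":[-121,10,10],"yaw":-87},{"dp":[-121,10,40],"yaw":-87}]}}

```text
clock: 5.2
eef_pos: [305.5, -300.1, 46.4]
tcp_rot: [3.142, -0.0, 1.577]
contact_force: [0.7, -0.4, -0.6]
opening: 0.154
grasp_force: 38.4
```

{"api": "carry_out", "payload": {"targets": [{"dp":[0,0,20],"yaw":0},{"dp":[0,0,31],"yaw":0},{"dp":[0,0,35],"yaw":0},{"dp":[0,0,35],"yaw":0}]}}

```text
clock: 5.7
eef_pos: [305.7, -300.4, 12.6]
tcp_rot: [3.141, 0.0, 1.576]
contact_force: [0.3, 0.3, -0.2]
opening: 0.151
grasp_force: 38.4
```

{"api": "carry_out", "payload": {"targets": [{"dp":[0,0,2],"yaw":0},{"dp":[0,0,2],"yaw":0},{"dp":[0,0,0],"yaw":0},{"dp":[0,0,-60],"yaw":0},{"dp":[0,0,-120],"yaw":10},{"dp":[0,20,-180],"yaw":20},{"dp":[10,50,-230],"yaw":30},{"dp":[20,90,-270],"yaw":40},{"dp":[30,140,-300],"yaw":50},{"dp":[40,190,-320],"yaw":60},{"dp":[50,240,-320],"yaw":70},{"dp":[60,255,-320],"yaw":80}], "fingers": 1}}

```text
clock: 7.2
eef_pos: [562.6, -238.0, 332.4]
tcp_rot: [3.141, -0.001, 0.175]
contact_force: [-0.7, -0.3, -0.3]
opening: 1.0
grasp_force: 0.0
```

{"api": "carry_out", "payload": {"targets": [{"dp":[0,0,0],"yaw":10},{"dp":[0,0,0],"yaw":12},{"dp":[0,0,0],"yaw":12}]}}

```text
clock: 7.58
eef_pos: [560.0, -238.9, 332.5]
tcp_rot: [3.142, -0.0, -0.027]
contact_force: [0.0, -0.5, 0.6]
opening: 0.997
grasp_force: 0.0
```

```bash
python3 - <<'E'
from h import *; from rig import r
import json
s=r.sense();c=r.get_calibration("wrist");im=r.grab_frame("wrist")[:,:,::-1]
print(s["eef_pos"].round(1),s["tcp_rot"].round(3),s["qpos"].round(2))
json.dump({k:np.array(v).tolist() for k,v in c.items()},open("w2.json","w"))
cv2.imwrite("pics/w2.png",cv2.resize(im,None,fx=1.5625,fy=1.5625,interpolation=cv2.INTER_CUBIC))
E
```

```text
[ 560.  -238.9  332.5] [ 3.142 -0.    -0.027] [-0.41  0.26  1.56 -0.    1.33  1.19]
```

View pics/w2.png

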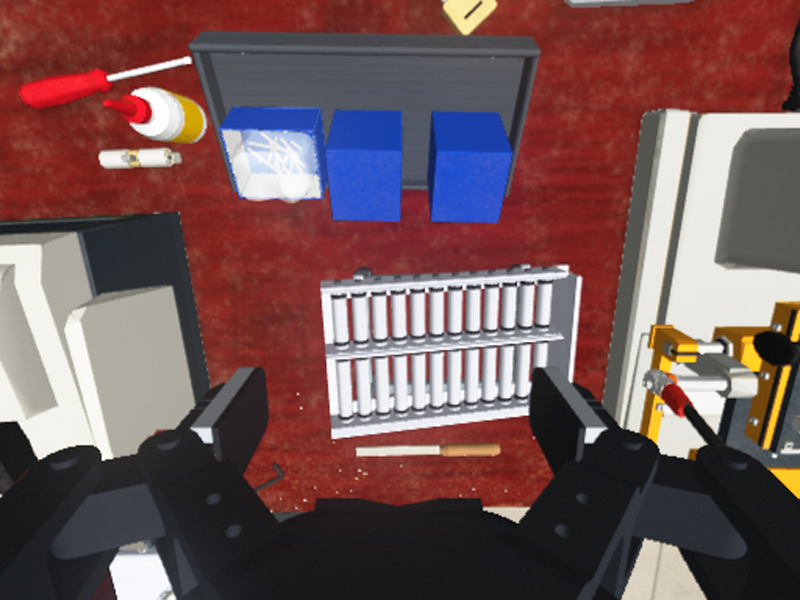

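The wrist view shows the file lying flat on the desk before the rack. The carton tops are: right (432–506, 150) to (434–500, 221), middle (331–402, 150) to (328–400, 220). The open carton's front rim is at (237–322, 198).

```bash
python3 - <<'E'
from h import *; import json
c=json.load(open("w2.json"))
U=lambda u,v:np.array([(u+.5)/1.5625-.5,(v+.5)/1.5625-.5])
K=lambda n:n
def fit(nm,h,hw,pts): # pts: (s sign,w sign)->(u,v)
    def res(q):
        P=[fl(q[0]+28*a,hw*b,h) for a,b,_,_ in pts]
        return (proj(c,Ro.from_euler('z',q[2],degrees=True).apply(np.array(P)-[0,0,0])+[627,q[1],0])-[U(u,v) for *_,u,v in pts]).ravel()
    s=least_squares(res,[26,-220,-2]); q=s.x
    g=lambda n:(Ro.from_euler('z',q[2],degrees=True).apply(fl(q[0],0,n))+[627,q[1],0]).round(1).tolist()
    print(nm,q.round(1),"rms",np.sqrt((s.fun**2).mean()).round(2),"base",g(0),"h/2",g(31),"top",g(h))
fit("right",62,25,[(1,1,432,150),(1,-1,507,152),(-1,-1,501,222),(-1,1,433,220)])
fit("mid",62,25,[(1,1,330,150),(1,-1,403,151),(-1,-1,400,221),(-1,1,328,219)])
fit("open",36,32.5,[(-1,1,237,197),(-1,-1,322,199)])
L=[((216,-39,0),340,316,'u'),((13,-39,0),544,303,'u'),((216,-8,14),335,350,'v'),((13,-8,14),550,336,'v'),((216,-76,14),335,289,'v'),((13,-76,14),560,266,'v'),((216,76,14),345,436,'v')]
def rd(p):
    q=proj(c,deck(p,[d[0] for d in L])); return [(a[0]-U(d[1],0)[0]) if d[3]=='u' else a[1]-U(0,d[2])[1] for d,a in zip(L,q)]
s=least_squares(rd,[456,-396,0]);print(s.x.round(1),np.round(rd(s.x),1))
E
```

```text
right [ 2.180e+01 -2.892e+02  1.000e-01] rms 1.42 base [645.9, -289.2, 95.9] h/2 [630.4, -289.2, 122.8] top [614.9, -289.2, 149.6]
mid [  24.6 -218.5   -4.8] rms 1.34 base [648.2, -220.2, 97.3] h/2 [632.8, -219.0, 124.2] top [617.3, -217.7, 151.0]
open [  29.2 -148.9   -2.9] rms 0.29 base [652.3, -150.2, 99.6] h/2 [636.8, -149.4, 126.4] top [634.3, -149.3, 130.8]
[ 4.608e+02 -3.959e+02  4.000e-01] [-0.5  0.5  3.7 -0.7 -3.5  0.7  0.3]
```

{"api": "carry_out", "payload": {"targets": [{"dp":[40,30,20],"yaw":0},{"dp":[65,51,60],"yaw":0},{"dp":[65,51,110],"yaw":0},{"dp":[65,51,140],"yaw":0},{"dp":[65,51,160],"yaw":0},{"dp":[65,51,172],"yaw":0},{"dp":[65,51,182],"yaw":0},{"dp":[65,51,182],"yaw":0}], "fingers": 0.41, "grip_force": 25}}

```text
clock: 8.62
eef_pos: [623.8, -291.8, 150.4]
tcp_rot: [3.142, -0.0, -0.029]
contact_force: [-0.7, 0.9, -0.7]
opening: 0.705
grasp_force: 0.0
```

No contact. Descend the rest and grip.

{"api": "carry_out", "payload": {"targets": [{"dp":[0,0,10],"yaw":0},{"dp":[0,0,20],"yaw":0},{"dp":[0,0,25],"yaw":0},{"dp":[0,0,25],"yaw":0}]}}

```text
clock: 9.12
eef_pos: [623.5, -291.6, 124.8]
tcp_rot: [-3.141, 0.001, -0.03]
contact_force: [-0.2, 0.5, 0.4]
opening: 0.703
grasp_force: 0.0
```

{"api": "carry_out", "payload": {"targets": [{"dp":[0,-2,0],"yaw":0},{"dp":[0,-2,0],"yaw":0},{"dp":[0,-2,0],"yaw":0},{"dp":[0,-2,0],"yaw":0}], "fingers": -1, "grip_force": 25}}

```text
clock: 9.62
eef_pos: [623.8, -289.7, 125.5]
tcp_rot: [-3.141, -0.0, -0.03]
contact_force: [0.1, 2.1, -0.1]
opening: 0.581
grasp_force: 26.3
```

{"api": "carry_out", "payload": {"targets": [{"dp":[-6,0,-11],"yaw":0},{"dp":[-28,0,-48],"yaw":0},{"dp":[-75,0,-75],"yaw":0},{"dp":[-125,0,-75],"yaw":-10},{"dp":[-131,-35,-75],"yaw":-20},{"dp":[-131,-70,-75],"yaw":-30},{"dp":[-131,-105,-75],"yaw":-40},{"dp":[-131,-141,-75],"yaw":-50},{"dp":[-131,-141,-50],"yaw":-60},{"dp":[-131,-141,-20],"yaw":-70},{"dp":[-131,-141,10],"yaw":-80},{"dp":[-131,-141,30],"yaw":-90}]}}

```text
clock: 11.12
eef_pos: [496.5, -145.0, 94.8]
tcp_rot: [-3.141, 0.0, 1.547]
contact_force: [-0.2, 0.1, -2.6]
opening: 0.583
grasp_force: 26.9
```

{"api": "carry_out", "payload": {"targets": [{"dp":[0,0,25],"yaw":-1},{"dp":[0,0,43],"yaw":-1},{"dp":[0,0,50],"yaw":-1},{"dp":[0,0,54],"yaw":-1},{"dp":[0,0,54],"yaw":-1}]}}

```text
clock: 11.75
eef_pos: [497.3, -145.2, 41.8]
tcp_rot: [3.141, 0.0, 1.559]
contact_force: [-0.7, -0.3, -2.0]
opening: 0.583
grasp_force: 26.6
```

{"api": "carry_out", "payload": {"targets": [{"dp":[0,0,3],"yaw":0},{"dp":[0,0,5],"yaw":0},{"dp":[0,0,5],"yaw":0}]}}

```text
clock: 12.12
eef_pos: [497.9, -145.2, 38.5]
tcp_rot: [3.14, 0.001, 1.559]
contact_force: [-6.0, 1.2, 24.3]
opening: 0.586
grasp_force: 29.7
```

{"api": "carry_out", "payload": {"targets": [{"dp":[0,0,0],"yaw":0},{"dp":[0,0,0],"yaw":0},{"dp":[0,0,0],"yaw":0},{"dp":[0,0,0],"yaw":0},{"dp":[0,0,0],"yaw":0}], "fingers": 0.5}}

```text
clock: 12.75
eef_pos: [497.0, -144.9, 36.2]
tcp_rot: [-3.141, -0.0, 1.559]
contact_force: [0.0, 0.7, 0.5]
opening: 0.752
grasp_force: 0.0
```

```bash
python3 - <<'E'
from h import *; from rig import r
import json
s=r.sense();c=r.get_calibration("wrist");im=r.grab_frame("wrist")[:,:,::-1]
print(s["eef_pos"].round(1),s["tcp_rot"].round(3),s["contact_force"])
json.dump({k:np.array(v).tolist() for k,v in c.items()},open("w3.json","w"))
cv2.imwrite("pics/w3.png",im)
E
```

```text
[ 497.  -144.9   36.2] [-3.141 -0.     1.559] [0.03895603 0.7399791  0.48347854]
```

View pics/w3.png

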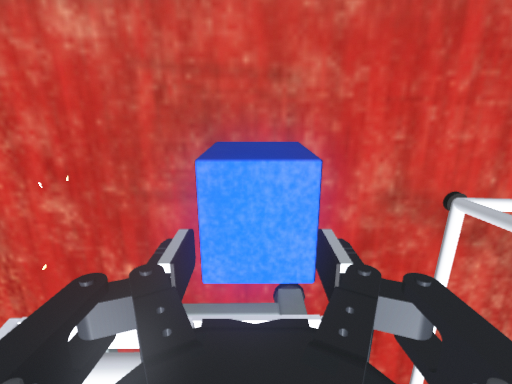

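The carton stands flat on the desk, with its top face corners at (196, 160), (321, 160), (315, 283) and (202, 283).

```bash
python3 - <<'E'
from h import *; import json
c=json.load(open("w3.json"))
for p in((196,160),(321,160),(315,283),(202,283)):print(ray(c,p,62).round(1))
print(ray(c,(203,312),92),ray(c,(203,312),100),deck((457,-396,-.3),[(190,-39,0),(190,31,0),(180,-39,0)]).round(1))
E
```

```text
[474.1 -94.9  62. ]
[523.1 -95.4  62. ]
[ 523.3 -150.8   62. ]
[ 473.  -150.2   62. ]
[ 479.2937289  -141.09662954   92.        ] [ 481.11904974 -134.57132793  100.        ] [[ 497.  -209.1   78. ]
 [ 427.  -208.7   78. ]
 [ 496.9 -218.9   76.3]]
```

{"api": "carry_out", "payload": {"targets": [{"dp":[12,1,0],"yaw":0},{"dp":[22,1,0],"yaw":0},{"dp":[22,1,0],"yaw":0}]}}

```text
clock: 13.18
eef_pos: [498.2, -121.9, 36.3]
tcp_rot: [-3.141, -0.0, 1.56]
contact_force: [0.6, -0.1, 0.1]
opening: 0.751
grasp_force: 0.0
```

{"api": "carry_out", "payload": {"targets": [{"dp":[0,0,0],"yaw":0},{"dp":[0,0,0],"yaw":0},{"dp":[0,0,0],"yaw":0},{"dp":[0,0,-30],"yaw":-0.5},{"dp":[0,0,-80],"yaw":-0.5},{"dp":[0,0,-120],"yaw":-0.5},{"dp":[-40,-1,-125],"yaw":-0.5},{"dp":[-85,-1,-125],"yaw":-0.5},{"dp":[-110,-1,-125],"yaw":-0.5},{"dp":[-110,-1,-105],"yaw":-0.5},{"dp":[-110,-1,-95],"yaw":-0.5},{"dp":[-110,-1,-95],"yaw":-0.5}], "fingers": -1, "grip_force": 25}}

```text
clock: 14.68
eef_pos: [495.1, -232.5, 130.4]
tcp_rot: [-3.139, -0.001, 1.568]
contact_force: [-0.2, -0.1, -2.1]
opening: 0.579
grasp_force: 27.2
```

```bash
python3 - <<'E'
from h import *; from rig import r
import json
s=r.sense();c=r.get_calibration("wrist");im=r.grab_frame("wrist")[:,:,::-1]
print(s["eef_pos"].round(1),s["tcp_rot"].round(3),s["contact_force"],s["opening"])
json.dump({k:np.array(v).tolist() for k,v in c.items()},open("w4.json","w"))
t=r.grab_frame("top")[:,:,::-1]
a=cv2.resize(im[100:384],(512,284));b=cv2.resize(t[180:265,225:365],None,fx=3.4,fy=3.4,interpolation=cv2.INTER_CUBIC)
o=np.zeros((600,512,3),np.uint8);o[:284]=a;o[290:290+b.shape[0],:b.shape[1]]=b
cv2.imwrite("pics/w4.png",o)
E
```

```text
[ 495.1 -232.5  130.4] [-3.139e+00 -1.000e-03  1.568e+00] [-0.2083128  -0.14524016 -2.12048851] 0.5785709421338768
```

View pics/w4.png

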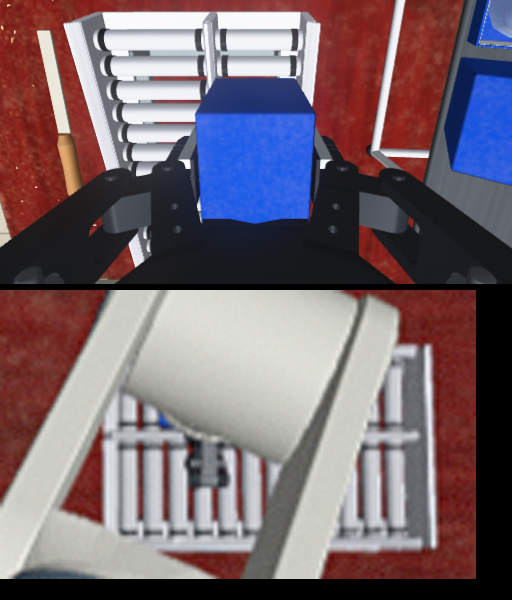

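The wrist view shows the carton over the narrow lane. The top roller runs u 220–299 in the narrow lane and 98–205 in the wide lane, at full-image row ≈140.

```bash
python3 - <<'E'
from h import *; import json
c=json.load(open("w4.json"))
for p in((220,140),(299,140),(98,140),(205,140)):print(ray(c,p,82).round(1))
for p in((214,165),(205,140)):pass
print("carton top", [ray(c,p,155).round(1).tolist() for p in((197,213),(315,213),(201,318),(310,318))])
E
```

```text
[ 472.2 -182.6   82. ]
[ 523.1 -182.7   82. ]
[ 393.4 -182.4   82. ]
[ 462.5 -182.6   82. ]
carton top [[470.6, -205.2, 155.0], [520.0, -205.3, 155.0], [469.4, -257.7, 155.0], [520.5, -257.7, 155.0]]
```

{"api": "carry_out", "payload": {"targets": [{"dp":[0,2.5,3],"yaw":0},{"dp":[0,2.5,9],"yaw":0},{"dp":[0,2.5,13],"yaw":0},{"dp":[0,2.5,14],"yaw":0},{"dp":[0,2.5,14],"yaw":0}]}}

```text
clock: 15.4
eef_pos: [498.4, -232.9, 117.3]
tcp_rot: [-3.141, -0.0, 1.567]
contact_force: [-0.0, 0.6, -2.0]
opening: 0.582
grasp_force: 27.2
```

{"api": "carry_out", "payload": {"targets": [{"dp":[0,0,2],"yaw":0},{"dp":[0,0,3.5],"yaw":0},{"dp":[0,0,3.5],"yaw":0}]}}

```text
clock: 15.78
eef_pos: [498.7, -233.5, 114.1]
tcp_rot: [3.141, 0.001, 1.568]
contact_force: [-0.7, -4.2, 1.3]
opening: 0.586
grasp_force: 27.7
```

{"api": "carry_out", "payload": {"targets": [{"dp":[0,0,0],"yaw":0},{"dp":[0,0,0],"yaw":0},{"dp":[0,0,0],"yaw":0},{"dp":[0,0,0],"yaw":0},{"dp":[0,0,0],"yaw":0},{"dp":[0,0,-40],"yaw":0},{"dp":[0,0,-100],"yaw":8},{"dp":[0,20,-150],"yaw":18},{"dp":[10,50,-186],"yaw":28},{"dp":[18,86,-186],"yaw":38},{"dp":[18,86,-186],"yaw":48},{"dp":[18,86,-186],"yaw":58}], "fingers": 0.5}}

```text
clock: 17.27
eef_pos: [584.8, -214.9, 299.6]
tcp_rot: [-3.141, 0.0, 0.55]
contact_force: [0.2, -0.4, -0.2]
opening: 0.751
grasp_force: 0.0
```

{"api": "carry_out", "payload": {"targets": [{"dp":[0,0,0],"yaw":10},{"dp":[0,0,0],"yaw":20},{"dp":[0,0,0],"yaw":30},{"dp":[0,0,0],"yaw":34},{"dp":[0,0,0],"yaw":34}], "fingers": 0.34}}

```text
clock: 17.9
eef_pos: [584.4, -215.2, 299.7]
tcp_rot: [-3.141, 0.0, -0.038]
contact_force: [-0.3, -0.3, -1.0]
opening: 0.67
grasp_force: 0.0
```

```bash
cat > blue.py <<'E'
from h import *; from rig import r
import json
s=r.sense();c=r.get_calibration("wrist");im=r.grab_frame("wrist")
print(s["eef_pos"].round(1),s["tcp_rot"].round(3),s["opening"])
json.dump({k:np.array(v).tolist() for k,v in c.items()},open("w5.json","w"))
I=im.astype(int);m=((I[:,:,2]>I[:,:,0]+50)&(I[:,:,2]>I[:,:,1]+40)).astype(np.uint8)
n,l,st,ce=cv2.connectedComponentsWithStats(m)
for i in range(1,n):
    if st[i,4]>150:
        print(st[i].tolist())
        for v in range(st[i,1],st[i,1]+st[i,3],6):
            u=np.where(l[v]==i)[0]; print((v,u.min(),u.max(),I[v,int(u.mean())].tolist()),end=' ')
        print()
cv2.imwrite("pics/w5.png",im[:,:,::-1])
E
python3 blue.py
```

```text
[ 584.4 -215.2  299.7] [-3.141  0.    -0.038] 0.6699323405653147
[78, 0, 71, 12, 496]
(0, np.int64(78), np.int64(147), [14, 34, 88]) (6, np.int64(88), np.int64(148), [11, 32, 85]) 
[154, 89, 73, 63, 1640]
(89, np.int64(162), np.int64(222), [54, 76, 138]) (95, np.int64(159), np.int64(223), [37, 72, 176]) (101, np.int64(156), np.int64(223), [40, 73, 176]) (107, np.int64(154), np.int64(224), [116, 144, 217]) (113, np.int64(156), np.int64(224), [238, 239, 240]) (119, np.int64(157), np.int64(225), [197, 214, 238]) (125, np.int64(159), np.int64(225), [253, 253, 252]) (131, np.int64(161), np.int64(226), [181, 200, 233]) (137, np.int64(162), np.int64(225), [250, 251, 250]) (143, np.int64(164), np.int64(224), [239, 240, 239]) (149, np.int64(166), np.int64(224), [227, 229, 230]) 
[229, 90, 55, 78, 3924]
(90, np.int64(234), np.int64(277), [71, 83, 127]) (96, np.int64(232), np.int64(279), [27, 66, 173]) (102, np.int64(231), np.int64(280), [28, 67, 174]) (108, np.int64(231), np.int64(281), [27, 68, 177]) (114, np.int64(230), np.int64(282), [29, 68, 176]) (120, np.int64(229), np.int64(282), [30, 68, 176]) (126, np.int64(229), np.int64(282), [53, 90, 209]) (132, np.int64(230), np.int64(282), [42, 85, 209]) (138, np.int64(230), np.int64(281), [47, 88, 209]) (144, np.int64(231), np.int64(280), [45, 87, 210]) (150, np.int64(231), np.int64(280), [44, 87, 210]) (156, np.int64(232), np.int64(279), [45, 86, 209]) (162, np.int64(232), np.int64(279), [47, 86, 209]) 
[345, 202, 67, 52, 2366]
(202, np.int64(347), np.int64(349), [54, 71, 120]) (208, np.int64(347), np.int64(359), [21, 37, 92]) (214, np.int64(347), np.int64(411), [22, 30, 58]) (220, np.int64(347), np.int64(411), [49, 101, 232]) (226, np.int64(346), np.int64(410), [51, 102, 231]) (232, np.int64(345), np.int64(409), [43, 99, 232]) (238, np.int64(351), np.int64(408), [38, 96, 232]) (244, np.int64(358), np.int64(407), [31, 95, 233]) (250, np.int64(365), np.int64(396), [43, 98, 232])
```

```bash
python3 - <<'E'
from h import *; import json
c=json.load(open("w5.json"))
for s in(26,30):
  zb=85+(s+28)*.5+62*.866; zf=zb-28
  print([ray(c,p,z).round(1).tolist() for p,z in(((228.5,123),zb),((282.7,123),zb),((231.7,167),zf),((279.7,167),zf))])
  zb=85+(s+28)*.5+36*.866; zf=zb-28
  print("open",[ray(c,p,z).round(1).tolist() for p,z in(((153.5,107),zb),((224.5,107),zb),((166,151),zf),((224.7,151),zf))])
# carton in rack: top face corners
print([ray(c,p,z).round(1).tolist() for p,z in(((347,217),118),((412,215),118),((407,246),108))])
E
```

```text
[[641.1, -193.1, 165.7], [639.2, -243.4, 165.7], [593.9, -191.0, 137.7], [591.9, -242.3, 137.7]]
open [[658.3, -117.7, 143.2], [655.7, -188.0, 143.2], [610.6, -115.7, 115.2], [608.1, -182.1, 115.2]]
[[641.2, -193.3, 167.7], [639.3, -243.2, 167.7], [594.3, -191.2, 139.7], [592.4, -242.2, 139.7]]
open [[658.3, -118.3, 145.2], [655.6, -188.2, 145.2], [610.8, -116.3, 117.2], [608.3, -182.4, 117.2]]
[[523.8, -323.8, 118.0], [523.5, -401.4, 118.0], [477.1, -405.6, 108.0]]
```

{"api": "carry_out", "payload": {"targets": [{"dp":[42,3.2,40],"yaw":0},{"dp":[42,3.2,90],"yaw":0},{"dp":[42,3.2,118],"yaw":0},{"dp":[42,3.2,131],"yaw":0},{"dp":[42,3.2,138],"yaw":0},{"dp":[42,3.2,142],"yaw":0},{"dp":[42,3.2,142],"yaw":0}]}}

```text
clock: 18.82
eef_pos: [626.8, -220.2, 158.7]
tcp_rot: [3.141, -0.001, -0.038]
contact_force: [0.3, 0.5, -0.5]
opening: 0.669
grasp_force: 0.0
```

{"api": "carry_out", "payload": {"targets": [{"dp":[0,0,4],"yaw":0},{"dp":[0,0,8],"yaw":0},{"dp":[0,0,12],"yaw":0},{"dp":[0,0,12],"yaw":0}]}}

```text
clock: 19.32
eef_pos: [626.1, -219.9, 145.4]
tcp_rot: [-3.141, 0.001, -0.038]
contact_force: [-0.0, 0.5, -0.4]
opening: 0.671
grasp_force: 0.0
```

{"api": "carry_out", "payload": {"targets": [{"dp":[0,0,3],"yaw":0},{"dp":[0,0,5],"yaw":0},{"dp":[0,0,5],"yaw":0}]}}

```text
clock: 19.7
eef_pos: [626.3, -220.0, 140.7]
tcp_rot: [-3.142, 0.0, -0.038]
contact_force: [-0.6, -0.6, 0.2]
opening: 0.67
grasp_force: 0.0
```

{"api": "carry_out", "payload": {"targets": [{"dp":[0,-2,0],"yaw":0},{"dp":[0,-2,0],"yaw":0},{"dp":[0,-2,0],"yaw":0},{"dp":[0,-2,0],"yaw":0}], "fingers": -1, "grip_force": 30}}

```text
clock: 20.2
eef_pos: [626.4, -218.0, 140.9]
tcp_rot: [-3.141, 0.0, -0.038]
contact_force: [-1.5, 1.3, 1.4]
opening: 0.575
grasp_force: 32.1
```

{"api": "carry_out", "payload": {"targets": [{"dp":[-6,0,-11],"yaw":0},{"dp":[-28,0,-48],"yaw":0},{"dp":[-75,0,-65],"yaw":0},{"dp":[-120,0,-65],"yaw":-10},{"dp":[-132,-20,-65],"yaw":-20},{"dp":[-132,-40,-65],"yaw":-30},{"dp":[-132,-60,-65],"yaw":-40},{"dp":[-132,-68,-65],"yaw":-50},{"dp":[-132,-68,-50],"yaw":-60},{"dp":[-132,-68,-30],"yaw":-70},{"dp":[-132,-68,-5],"yaw":-80},{"dp":[-132,-68,25],"yaw":-90}]}}

```text
clock: 21.7
eef_pos: [497.4, -145.2, 116.0]
tcp_rot: [3.14, 0.0, 1.538]
contact_force: [1.0, -1.2, -2.6]
opening: 0.583
grasp_force: 32.5
```

{"api": "carry_out", "payload": {"targets": [{"dp":[0,0,25],"yaw":-2},{"dp":[0,0,46],"yaw":-2},{"dp":[0,0,54],"yaw":-2},{"dp":[0,0,57],"yaw":-2},{"dp":[0,0,57],"yaw":-2}]}}

```text
clock: 22.32
eef_pos: [497.5, -145.3, 59.4]
tcp_rot: [3.141, 0.0, 1.567]
contact_force: [-0.8, -0.0, -2.2]
opening: 0.582
grasp_force: 32.0
```

{"api": "carry_out", "payload": {"targets": [{"dp":[0,0,2],"yaw":0},{"dp":[0,0,4],"yaw":0},{"dp":[0,0,4],"yaw":0}]}}

```text
clock: 22.7
eef_pos: [497.3, -145.1, 54.9]
tcp_rot: [3.141, 0.0, 1.567]
contact_force: [-0.0, 0.7, -2.0]
opening: 0.577
grasp_force: 32.1
```

{"api": "carry_out", "payload": {"targets": [{"dp":[0,0,1],"yaw":0},{"dp":[0,0,2],"yaw":0},{"dp":[0,0,2],"yaw":0}]}}

```text
clock: 23.08
eef_pos: [497.4, -145.1, 54.4]
tcp_rot: [3.141, 0.0, 1.567]
contact_force: [-6.4, 1.1, 20.3]
opening: 0.575
grasp_force: 34.9
```

{"api": "carry_out", "payload": {"targets": [{"dp":[0,0,-1],"yaw":0},{"dp":[0,0,-1],"yaw":0},{"dp":[0,0,-1],"yaw":0},{"dp":[0,0,-1],"yaw":0},{"dp":[0,0,-1],"yaw":0}], "fingers": 0.5}}

```text
clock: 23.7
eef_pos: [497.1, -145.0, 53.7]
tcp_rot: [-3.141, -0.0, 1.567]
contact_force: [0.5, 0.1, 0.5]
opening: 0.75
grasp_force: 0.0
```

```bash
python3 blue.py
```

```text
[ 497.1 -145.    53.7] [-3.141 -0.     1.567] 0.7499199265235165
[201, 136, 111, 124, 12883]
(136, np.int64(219), np.int64(292), [40, 61, 155]) (142, np.int64(210), np.int64(301), [39, 60, 160]) (148, np.int64(202), np.int64(310), [42, 85, 214]) (154, np.int64(201), np.int64(311), [85, 147, 254]) (160, np.int64(201), np.int64(310), [91, 151, 254]) (166, np.int64(201), np.int64(310), [67, 141, 254]) (172, np.int64(202), np.int64(310), [60, 138, 254]) (178, np.int64(202), np.int64(310), [68, 141, 254]) (184, np.int64(202), np.int64(309), [73, 144, 254]) (190, np.int64(203), np.int64(309), [59, 140, 254]) (196, np.int64(203), np.int64(309), [56, 140, 254]) (202, np.int64(203), np.int64(308), [64, 143, 254]) (208, np.int64(204), np.int64(308), [63, 142, 254]) (214, np.int64(204), np.int64(308), [63, 142, 254]) (220, np.int64(204), np.int64(307), [70, 144, 254]) (226, np.int64(205), np.int64(307), [68, 143, 254]) (232, np.int64(205), np.int64(307), [71, 145, 254]) (238, np.int64(205), np.int64(306), [70, 143, 254]) (244, np.int64(206), np.int64(306), [69, 142, 254]) (250, np.int64(206), np.int64(306), [65, 141, 254]) (256, np.int64(206), np.int64(305), [77, 146, 254])
```

```bash
python3 - <<'E'
from h import *; import json
c=json.load(open("w5.json"))
for p in((200.5,150),(311.5,150),(206,259.5),(305.7,259.5)):print(ray(c,p,62).round(1))
E
```

```text
[472.4 -93.7  62. ]
[522.4 -93.8  62. ]
[ 472.1 -148.8   62. ]
[ 522.3 -149.    62. ]
```

{"api": "carry_out", "payload": {"targets": [{"dp":[12,0,10],"yaw":0},{"dp":[24,0,17],"yaw":0},{"dp":[24,0,17],"yaw":0}]}}

```text
clock: 24.12
eef_pos: [496.4, -119.7, 35.9]
tcp_rot: [-3.14, -0.001, 1.569]
contact_force: [0.2, 0.3, 0.1]
opening: 0.749
grasp_force: 0.0
```

{"api": "carry_out", "payload": {"targets": [{"dp":[0,0,0],"yaw":0},{"dp":[0,0,0],"yaw":0},{"dp":[0,0,0],"yaw":0},{"dp":[0,0,-30],"yaw":0},{"dp":[0,0,-80],"yaw":0},{"dp":[0,0,-120],"yaw":0},{"dp":[-40,0.5,-122],"yaw":0},{"dp":[-85,0.5,-122],"yaw":0},{"dp":[-111,0.5,-122],"yaw":0},{"dp":[-111,0.5,-100],"yaw":0},{"dp":[-111,0.5,-88],"yaw":0},{"dp":[-111,0.5,-85],"yaw":0}], "fingers": -1, "grip_force": 25}}

```text
clock: 25.62
eef_pos: [496.6, -231.6, 121.0]
tcp_rot: [-3.14, -0.001, 1.568]
contact_force: [-0.2, -0.1, -2.1]
opening: 0.578
grasp_force: 27.6
```

{"api": "carry_out", "payload": {"targets": [{"dp":[0,1.2,3],"yaw":0},{"dp":[0,1.2,6],"yaw":0},{"dp":[0,1.2,7.5],"yaw":0},{"dp":[0,1.2,7.5],"yaw":0}]}}

```text
clock: 26.12
eef_pos: [499.1, -232.6, 115.0]
tcp_rot: [3.14, 0.001, 1.568]
contact_force: [-1.1, -3.1, 2.4]
opening: 0.577
grasp_force: 28.4
```

{"api": "carry_out", "payload": {"targets": [{"dp":[0,0,0],"yaw":0},{"dp":[0,0,0],"yaw":0},{"dp":[0,0,0],"yaw":0},{"dp":[0,0,0],"yaw":0},{"dp":[0,0,0],"yaw":0},{"dp":[0,0,-40],"yaw":0},{"dp":[0,0,-100],"yaw":8},{"dp":[20,20,-150],"yaw":18},{"dp":[40,50,-185],"yaw":28},{"dp":[70,92,-185],"yaw":38},{"dp":[83,92,-185],"yaw":48},{"dp":[83,92,-185],"yaw":58}], "fingers": 0.5}}

```text
clock: 27.62
eef_pos: [591.1, -148.1, 299.1]
tcp_rot: [-3.141, 0.0, 0.551]
contact_force: [-0.2, -0.7, -0.2]
opening: 0.75
grasp_force: 0.0
```

{"api": "carry_out", "payload": {"targets": [{"dp":[0,0,0],"yaw":10},{"dp":[0,0,0],"yaw":20},{"dp":[0,0,0],"yaw":30},{"dp":[0,0,0],"yaw":34},{"dp":[0,0,0],"yaw":34}], "fingers": 0.85}}

```text
clock: 28.25
eef_pos: [590.7, -149.3, 299.2]
tcp_rot: [-3.142, 0.0, -0.038]
contact_force: [0.1, -0.4, -0.5]
opening: 0.927
grasp_force: 0.0
```

```bash
python3 blue.py; python3 -c "
import cv2;cv2.imwrite('pics/w6.png',cv2.resize(cv2.imread('pics/w5.png'),None,fx=1.5625,fy=1.5625,interpolation=cv2.INTER_CUBIC))"
```

```text
[ 590.7 -149.3  299.2] [-3.142  0.    -0.038] 0.927281945721002
[0, 0, 42, 61, 2141]
(0, np.int64(0), np.int64(10), [19, 56, 151]) (6, np.int64(0), np.int64(24), [19, 55, 152]) (12, np.int64(0), np.int64(32), [19, 55, 152]) (18, np.int64(0), np.int64(33), [18, 56, 151]) (24, np.int64(0), np.int64(35), [19, 57, 153]) (30, np.int64(0), np.int64(36), [19, 57, 153]) (36, np.int64(0), np.int64(37), [17, 55, 152]) (42, np.int64(0), np.int64(38), [18, 56, 151]) (48, np.int64(0), np.int64(40), [19, 55, 152]) (54, np.int64(0), np.int64(41), [16, 51, 143]) (60, np.int64(0), np.int64(39), [14, 32, 83]) 
[129, 0, 70, 15, 648]
(0, np.int64(129), np.int64(197), [14, 31, 85]) (6, np.int64(136), np.int64(197), [17, 33, 86]) (12, np.int64(143), np.int64(173), [16, 32, 85]) 
[222, 93, 66, 62, 1586]
(93, np.int64(224), np.int64(284), [63, 93, 172]) (99, np.int64(223), np.int64(285), [40, 73, 174]) (105, np.int64(222), np.int64(286), [42, 73, 174]) (111, np.int64(222), np.int64(287), [116, 144, 213]) (117, np.int64(222), np.int64(287), [178, 195, 230]) (123, np.int64(223), np.int64(286), [182, 194, 227]) (129, np.int64(223), np.int64(286), [226, 235, 249]) (135, np.int64(224), np.int64(285), [224, 231, 241]) (141, np.int64(224), np.int64(284), [242, 244, 243]) (147, np.int64(225), np.int64(283), [238, 238, 238]) (153, np.int64(226), np.int64(282), [224, 228, 233]) 
[355, 209, 111, 53, 3941]
(209, np.int64(357), np.int64(360), [19, 37, 92]) (215, np.int64(357), np.int64(464), [19, 28, 55]) (221, np.int64(357), np.int64(464), [28, 78, 206]) (227, np.int64(356), np.int64(463), [57, 102, 229]) (233, np.int64(356), np.int64(462), [43, 96, 229]) (239, np.int64(355), np.int64(461), [38, 94, 230]) (245, np.int64(365), np.int64(460), [34, 94, 230]) (251, np.int64(372), np.int64(458), [49, 99, 229]) (257, np.int64(376), np.int64(418), [43, 96, 229])
```

View pics/w6.png

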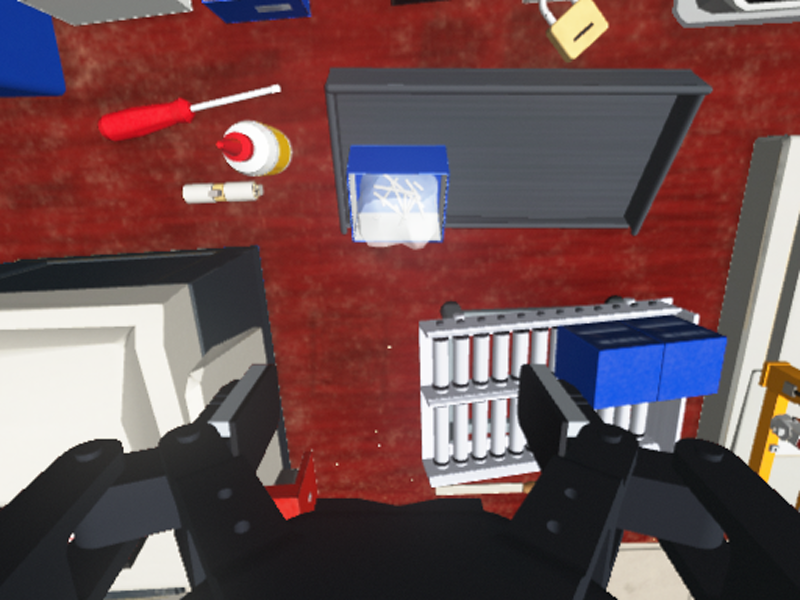

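Both closed cartons rest nose to tail at the stop in the narrow lane. The open carton is alone in the tray: back rim u 222–287 at v≈113, front rim u 226–283 at v≈155 (raw pixels).

```bash
python3 - <<'E'
from h import *; import json
c=json.load(open("w5.json"))
s=30
zb=85+(s+28)*.5+36*.866; zf=zb-28
print([ray(c,p,z).round(1).tolist() for p,z in(((221.7,113),zb),((287.7,113),zb),((225.7,155),zf),((283,155),zf))])
k=1.5625
print("tray rim left",ray(c,(344/k,230/k),104).round(1),ray(c,(329/k,92/k),156).round(1))
E
```

```text
[[656.4, -119.3, 145.2], [653.9, -184.4, 145.2], [610.2, -117.4, 117.2], [607.7, -182.0, 117.2]]
tray rim left [ 617.5 -110.1  104. ] [ 704.1 -113.7  156. ]
```

{"api": "carry_out", "payload": {"targets": [{"dp":[39,0,50],"yaw":0},{"dp":[39,0,100],"yaw":0},{"dp":[39,0,140],"yaw":0},{"dp":[39,0,158],"yaw":0},{"dp":[39,0,168],"yaw":0},{"dp":[39,0,174],"yaw":0},{"dp":[39,0,175],"yaw":0},{"dp":[39,0,175],"yaw":0}], "fingers": 0.7}}

```text
clock: 29.3
eef_pos: [630.3, -151.0, 125.3]
tcp_rot: [3.141, -0.001, -0.038]
contact_force: [-0.6, 0.4, 0.6]
opening: 0.855
grasp_force: 0.0
```

{"api": "carry_out", "payload": {"targets": [{"dp":[0,0,0],"yaw":0},{"dp":[0,0,0],"yaw":0},{"dp":[0,0,0],"yaw":0},{"dp":[0,0,0],"yaw":0}], "fingers": -1, "grip_force": 22}}

```text
clock: 29.8
eef_pos: [630.3, -151.0, 125.5]
tcp_rot: [3.141, -0.001, -0.038]
contact_force: [-0.2, 0.7, 6.7]
opening: 0.763
grasp_force: 24.1
```

{"api": "carry_out", "payload": {"targets": [{"dp":[-1.5,0,-3],"yaw":0},{"dp":[-1.5,10,-3],"yaw":0},{"dp":[-1.5,22,-3],"yaw":0},{"dp":[-1.5,30,-3],"yaw":0},{"dp":[0,30,0],"yaw":0},{"dp":[0,30,0],"yaw":0}]}}

```text
clock: 30.55
eef_pos: [628.3, -182.1, 125.1]
tcp_rot: [3.14, 0.001, -0.039]
contact_force: [-5.5, -5.8, 7.4]
opening: 0.763
grasp_force: 26.5
```

{"api": "carry_out", "payload": {"targets": [{"dp":[0,0,0],"yaw":0},{"dp":[0,0,0],"yaw":0},{"dp":[0,0,0],"yaw":0},{"dp":[3,0,4],"yaw":0},{"dp":[5,0,8],"yaw":0},{"dp":[5,0,8],"yaw":0}], "fingers": 0.8}}

```text
clock: 31.3
eef_pos: [633.6, -180.9, 115.7]
tcp_rot: [-3.141, 0.001, -0.038]
contact_force: [0.0, -0.3, 0.4]
opening: 0.9
grasp_force: 0.0
```

{"api": "carry_out", "payload": {"targets": [{"dp":[0,0,4],"yaw":0},{"dp":[0,0,4],"yaw":0}]}}

```text
clock: 31.55
eef_pos: [633.3, -180.9, 111.9]
tcp_rot: [-3.141, 0.001, -0.038]
contact_force: [-0.8, 0.0, 0.4]
opening: 0.9
grasp_force: 0.0
```

{"api": "carry_out", "payload": {"targets": [{"dp":[0,0,0],"yaw":0},{"dp":[0,0,0],"yaw":0},{"dp":[0,0,0],"yaw":0},{"dp":[0,0,0],"yaw":0}], "fingers": -1, "grip_force": 25}}

```text
clock: 32.05
eef_pos: [633.6, -181.1, 112.5]
tcp_rot: [3.141, -0.0, -0.038]
contact_force: [-1.3, -1.3, 1.8]
opening: 0.765
grasp_force: 28.8
```

{"api": "carry_out", "payload": {"targets": [{"dp":[-6,0,-11],"yaw":0},{"dp":[-28,0,-48],"yaw":0},{"dp":[-75,0,-75],"yaw":0},{"dp":[-125,0,-75],"yaw":-10},{"dp":[-155,-10,-75],"yaw":-20},{"dp":[-155,-25,-75],"yaw":-30},{"dp":[-155,-37,-75],"yaw":-40},{"dp":[-155,-37,-75],"yaw":-50},{"dp":[-155,-37,-50],"yaw":-60},{"dp":[-155,-37,-20],"yaw":-70},{"dp":[-155,-37,15],"yaw":-80},{"dp":[-155,-37,50],"yaw":-90}]}}

```text
clock: 33.55
eef_pos: [480.0, -138.0, 62.0]
tcp_rot: [3.141, 0.0, 1.538]
contact_force: [-0.2, -0.3, -2.1]
opening: 0.766
grasp_force: 29.5
```

{"api": "carry_out", "payload": {"targets": [{"dp":[0,0,12],"yaw":-2},{"dp":[0,0,24],"yaw":-2},{"dp":[0,0,30],"yaw":-2},{"dp":[0,0,32],"yaw":-2},{"dp":[0,0,32],"yaw":-2}]}}

```text
clock: 34.17
eef_pos: [480.5, -138.2, 30.8]
tcp_rot: [3.141, 0.0, 1.567]
contact_force: [-0.3, 0.4, -1.1]
opening: 0.762
grasp_force: 29.5
```

{"api": "carry_out", "payload": {"targets": [{"dp":[0,0,2],"yaw":0},{"dp":[0,0,3.5],"yaw":0},{"dp":[0,0,3.5],"yaw":0}]}}

```text
clock: 34.55
eef_pos: [480.4, -138.2, 26.9]
tcp_rot: [3.141, 0.0, 1.567]
contact_force: [1.1, 0.2, -1.1]
opening: 0.764
grasp_force: 29.7
```

{"api": "carry_out", "payload": {"targets": [{"dp":[0,0,1.5],"yaw":0},{"dp":[0,0,3],"yaw":0},{"dp":[0,0,3],"yaw":0}]}}

```text
clock: 34.92
eef_pos: [480.5, -138.0, 26.0]
tcp_rot: [3.141, -0.0, 1.567]
contact_force: [-7.1, 4.6, 35.8]
opening: 0.766
grasp_force: 34.3
```

{"api": "carry_out", "payload": {"targets": [{"dp":[0,0,-1],"yaw":0},{"dp":[0,0,-1],"yaw":0},{"dp":[0,0,-1],"yaw":0},{"dp":[0,0,-1],"yaw":0},{"dp":[0,0,-1],"yaw":0}], "fingers": 0.8}}

```text
clock: 35.55
eef_pos: [480.1, -138.1, 24.7]
tcp_rot: [-3.141, -0.0, 1.567]
contact_force: [0.3, 0.5, -0.5]
opening: 0.906
grasp_force: 0.0
```

```bash
python3 blue.py
```

```text
[ 480.1 -138.1   24.7] [-3.141 -0.     1.567] 0.9058985989723117
[183, 148, 148, 123, 5060]
(148, np.int64(198), np.int64(314), [40, 53, 113]) (154, np.int64(189), np.int64(323), [41, 54, 115]) (160, np.int64(184), np.int64(330), [92, 130, 222]) (166, np.int64(184), np.int64(330), [120, 143, 196]) (172, np.int64(184), np.int64(329), [130, 150, 200]) (178, np.int64(184), np.int64(329), [130, 150, 202]) (184, np.int64(185), np.int64(328), [166, 188, 231]) (190, np.int64(185), np.int64(328), [241, 242, 242]) (196, np.int64(186), np.int64(327), [252, 252, 252]) (202, np.int64(186), np.int64(327), [252, 253, 253]) (208, np.int64(186), np.int64(326), [254, 254, 254]) (214, np.int64(187), np.int64(326), [247, 249, 253]) (220, np.int64(187), np.int64(325), [241, 248, 254]) (226, np.int64(188), np.int64(325), [253, 254, 253]) (232, np.int64(188), np.int64(324), [244, 250, 254]) (238, np.int64(188), np.int64(324), [252, 252, 252]) (244, np.int64(189), np.int64(324), [251, 251, 252]) (250, np.int64(189), np.int64(323), [252, 252, 252]) (256, np.int64(190), np.int64(323), [250, 250, 250]) (262, np.int64(190), np.int64(322), [251, 252, 252]) (268, np.int64(191), np.int64(321), [113, 128, 181])
```

View pics/w5.png

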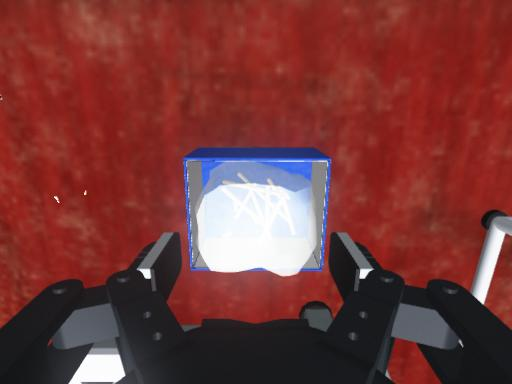

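The open carton stands flat on the desk, its rim corners at about (184, 159), (330, 159), (322, 270) and (191, 270).

```bash
python3 - <<'E'
from h import *; import json
c=json.load(open("w5.json"))
for p in((183.5,159),(330.5,159),(190.5,270.5),(322,270.5)):print(ray(c,p,36).round(1))
E
```

```text
[448.2 -90.3  36. ]
[513.4 -90.5  36. ]
[ 447.6 -146.3   36. ]
[ 513.  -146.4   36. ]
```

{"api": "carry_out", "payload": {"targets": [{"dp":[10,0.5,0],"yaw":0},{"dp":[20,0.5,0],"yaw":0},{"dp":[20,0.5,0],"yaw":0}]}}

```text
clock: 35.98
eef_pos: [480.6, -117.1, 24.8]
tcp_rot: [-3.141, -0.0, 1.569]
contact_force: [-0.4, -0.1, 0.5]
opening: 0.898
grasp_force: 0.0
```

{"api": "carry_out", "payload": {"targets": [{"dp":[0,0,0],"yaw":0},{"dp":[0,0,0],"yaw":0},{"dp":[0,0,0],"yaw":0},{"dp":[0,0,-30],"yaw":0},{"dp":[0,0,-80],"yaw":0},{"dp":[0,0,-120],"yaw":0},{"dp":[-40,-20,-122],"yaw":0},{"dp":[-80,-40,-122],"yaw":0},{"dp":[-113,-52.5,-122],"yaw":0},{"dp":[-113,-52.5,-105],"yaw":0},{"dp":[-113,-52.5,-90],"yaw":0},{"dp":[-113,-52.5,-90],"yaw":0}], "fingers": -1, "grip_force": 25}}

```text
clock: 37.48
eef_pos: [426.8, -230.2, 113.4]
tcp_rot: [-3.139, -0.001, 1.568]
contact_force: [-0.6, -0.6, -1.6]
opening: 0.758
grasp_force: 31.0
```

{"api": "carry_out", "payload": {"targets": [{"dp":[0,1.2,3],"yaw":0},{"dp":[0,1.2,7],"yaw":0},{"dp":[0,1.2,9.5],"yaw":0},{"dp":[0,1.2,9.5],"yaw":0}]}}

```text
clock: 37.98
eef_pos: [429.0, -230.8, 105.3]
tcp_rot: [-3.141, -0.0, 1.568]
contact_force: [-0.6, 0.4, -2.1]
opening: 0.764
grasp_force: 31.0
```

{"api": "carry_out", "payload": {"targets": [{"dp":[0,0,1.5],"yaw":0},{"dp":[0,0,3],"yaw":0},{"dp":[0,0,3],"yaw":0}]}}

```text
clock: 38.35
eef_pos: [429.5, -232.0, 103.3]
tcp_rot: [3.141, 0.002, 1.568]
contact_force: [-3.5, -4.9, 8.7]
opening: 0.757
grasp_force: 32.4
```

{"api": "carry_out", "payload": {"targets": [{"dp":[0,0,0],"yaw":0},{"dp":[0,0,0],"yaw":0},{"dp":[0,0,0],"yaw":0},{"dp":[0,0,0],"yaw":0},{"dp":[0,0,0],"yaw":0},{"dp":[0,0,-30],"yaw":0},{"dp":[0,0,-80],"yaw":0},{"dp":[0,0,-130],"yaw":0},{"dp":[20,0,-180],"yaw":0},{"dp":[60,0,-200],"yaw":0},{"dp":[60,0,-200],"yaw":0},{"dp":[60,0,-200],"yaw":0}], "fingers": 0.8}}

```text
clock: 39.85
eef_pos: [429.1, -171.0, 301.9]
tcp_rot: [-3.141, 0.0, 1.568]
contact_force: [-0.3, -0.3, -0.0]
opening: 0.9
grasp_force: 0.0
```

```bash
python3 blue.py
```

```text
[ 429.1 -171.   301.9] [-3.141  0.     1.568] 0.9000080192032482
[503, 49, 9, 44, 203]
(49, np.int64(511), np.int64(511), [44, 45, 118]) (55, np.int64(510), np.int64(511), [48, 53, 138]) (61, np.int64(509), np.int64(511), [8, 34, 96]) (67, np.int64(508), np.int64(511), [11, 34, 94]) (73, np.int64(507), np.int64(511), [9, 29, 79]) (79, np.int64(506), np.int64(511), [9, 30, 79]) (85, np.int64(505), np.int64(511), [11, 31, 81]) (91, np.int64(503), np.int64(511), [9, 28, 75]) 
[284, 243, 47, 88, 3261]
(243, np.int64(287), np.int64(320), [35, 52, 108]) (249, np.int64(288), np.int64(322), [32, 49, 108]) (255, np.int64(288), np.int64(324), [28, 46, 106]) (261, np.int64(287), np.int64(326), [28, 46, 107]) (267, np.int64(287), np.int64(328), [24, 44, 107]) (273, np.int64(286), np.int64(330), [41, 92, 222]) (279, np.int64(285), np.int64(329), [41, 91, 220]) (285, np.int64(285), np.int64(328), [42, 91, 220]) (291, np.int64(285), np.int64(328), [40, 90, 220]) (297, np.int64(284), np.int64(327), [39, 89, 221]) (303, np.int64(285), np.int64(326), [34, 84, 213]) (309, np.int64(285), np.int64(325), [39, 88, 220]) (315, np.int64(286), np.int64(324), [42, 90, 220]) (321, np.int64(308), np.int64(323), [48, 94, 219]) (327, np.int64(311), np.int64(322), [38, 83, 205]) 
[232, 272, 47, 43, 977]
(272, np.int64(274), np.int64(274), [43, 54, 97]) (278, np.int64(234), np.int64(276), [41, 56, 111]) (284, np.int64(234), np.int64(277), [40, 55, 110]) (290, np.int64(232), np.int64(278), [98, 122, 201]) (296, np.int64(233), np.int64(277), [159, 168, 185]) (302, np.int64(233), np.int64(277), [172, 173, 173]) (308, np.int64(233), np.int64(277), [237, 238, 238]) (314, np.int64(233), np.int64(234), [171, 182, 226])
```

View pics/w5.png

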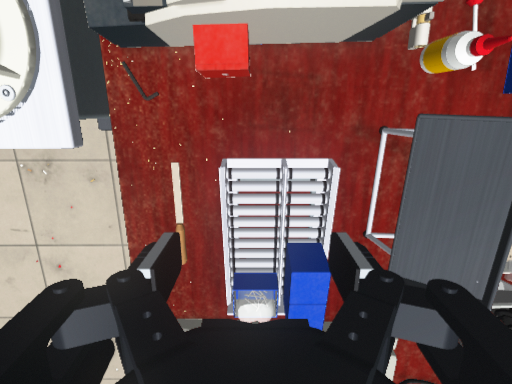

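The open carton sits in the wide lane next to the two closed ones, uphill edge at v≈272 and rim at v≈290. I check that against the projected pose.

```bash
python3 - <<'E'
from h import *; import json
from rig import r
c=json.load(open("w5.json"))
p=(458.6,-395.4,-.2)
for x in(56,66):print(proj(c,deck(p,[(x,31-32.5,36),(x,31+32.5,36),(x,31,0)])).round(0).tolist())
print(proj(c,deck(p,[(112,-64,0),(112,-14,0),(112,-64,62),(112,-14,62)])).round(0).tolist())
s=r.sense();print(s["clock"],s["contact_force"],np.abs(s["qvel"]).max())
E
```

```text
[[278.0, 288.0], [232.0, 288.0], [255.0, 271.0]]
[[278.0, 283.0], [232.0, 283.0], [255.0, 265.0]]
[[321.0, 241.0], [286.0, 241.0], [331.0, 270.0], [291.0, 270.0]]
39.9 [ 1.21476788  0.32313772 -0.14193593] 0.010177096015096514
```

All match the cartons resting at the stop.

```bash
python3 -c "
from rig import r
print(r.sign_off())"
```

```text
the job is handed in; nothing more can be done
None
```

The job is handed in at about 40 s: the file lies flat on the desk, both closed cartons rest nose to tail in the narrow lane, the open carton is at the stop in the wide lane, and the oil bottle and lock cylinder were not touched; sign-off returned no verdict.

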